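# Slide the sample holders home and close the gate

## Task

Push the row of four aluminium sample holders along the loading rail, all together as one train, until it is fully home against the end stop and the holders sit tight against each other. Then push the swinging gate shut, square across the channel behind the last holder, and leave it shut. Only push with the fingers: do not lift or tip any holder, and leave the vial, the flange and the screwdriver alone.

Things in the scene. Friction and masses are not known exactly. Their poses are not given: they have to be found in the camera images.
- rail: Fixed dark steel channel, local y -170 to +152 mm, turned up to 0.5 rad. Origin on the table, on the channel's centre line; y along it to the end stop, x to the gate side (away from the robot). Floor 10 mm above the table, 38 mm wide inside; walls 5 mm thick, tops 26 mm above the table. The -y end is open. Train home: rear face of the last holder at y = +4 mm.
- stop_face (a point): Middle of the inner face of the steel end stop, at rail-local y = +140 mm, 30 mm above the table; the stop's top is 50 mm above the table. The front of the train starts 70 to 140 mm short of it.
- holder_a: Sample holder, one large dark disc (22 mm) on its top. Aluminium, 34 mm along the rail, 36 across, 42 high, 100 to 200 g; origin at the centre of its underside, z up, y along the rail's y. The four holders start touching in a row in the channel, in varying order: the last is the one farthest from the stop.
- holder_b: Sample holder with two small dark discs on its top; otherwise the same size as holder_a.
- holder_c: Sample holder with four small dark discs on its top; otherwise the same size as holder_a.
- holder_d: Sample holder with one thin dark bar on its top; otherwise the same size as holder_a.
- gate (a joint): Gate angle about its upright pivot, rad. 0: pointing along the rail's -y, beside the channel; negative: swung outward (limit -0.9), tip towards +x; 1.571: shut against its limit, square across the channel, pointing to the rail's -x. Starts -0.7 to -0.2. Stays where it is left (light friction, below 1 N at the tip).
- gate_pivot (a point): Gate's upright pivot axis, at the plate's half height (44.5 mm above the table), rail-local x = +34, y = -10 mm. The gate is an upright steel plate 6 mm thick, 4 to 62 mm from the axis, 29.5 to 59.5 mm above the table; shut, it stands 11 mm behind the last holder.
- gate_tip (a point): Free end of the gate plate, 62 mm from the pivot axis, at the plate's half height.
- vial: Amber glass vial with black cap, 32 mm diameter, 62 mm high, standing beyond the rail near the end stop; origin at the underside. Leave alone.
- flange: Steel blank flange, disc 55 mm wide with a 40 mm hub, 32 mm high, on the robot's side of the rail; origin at the underside. Leave alone.
- driver: Screwdriver 160 mm long with black handle, lying on the robot's side of the rail; origin near its middle. Leave alone.

How it is judged:
On the way, in this order (a step that is already met when the one before it is completed fails the run):
1. the whole train is home against the end stop (y of each of holder_a, holder_b, holder_c, holder_d in the frame of rail above 0.017 m), for 0.2 s.
2. the gate is shut behind the last holder (value of joint gate above 1.42 rad), for 0.2 s.
At the end, for the whole second after the job is handed in: All four holders stand upright on the channel floor, at rest, each with its centre beyond local y = +17 mm (the train is home with at most 4 mm of slack in all), and the gate is shut to within about 0.15 rad of square (joint above 1.42) (all of step 1 and value of joint gate above 1.42 rad and z of each of holder_a, holder_b, holder_c, holder_d in the frame of rail below 0.013 m and angle between each of holder_a, holder_b, holder_c, holder_d's own z axis and vertical below 0.08 rad and linear speed of each of holder_a, holder_b, holder_c, holder_d below 0.02 m/s); the robot touches nothing.
It fails at once if a holder was lifted off the channel floor (more than 10 mm) (z of any of holder_a, holder_b, holder_c, holder_d in the frame of rail above 0.02 m).
It fails at once if a holder was tipped (more than 0.35 rad) (angle between any of holder_a, holder_b, holder_c, holder_d's own z axis and vertical above 0.35 rad).
It fails at once if the train was pulled apart (more than about 15 mm of gaps in all) (horizontal distance between any of holder_b, holder_c, holder_d and holder_a above 0.118 m or horizontal distance between any of holder_c, holder_d and holder_b above 0.118 m or horizontal distance between holder_d and holder_c above 0.118 m).
It fails at once if a bystander was moved more than 20 mm (distance of any of vial, flange, driver from where it was at the start of the episode above 0.02 m).
It also fails if it takes over 43 s, if anything falls off the work surface, if the arm or the gripper's body presses on something with over 40 N, if the wrist force passes 120 N, or if a joint passes its speed limit or range.

## Robot

A 6-joint arm with a two-finger parallel gripper is mounted at the origin on the work surface. World frame = base frame: x ahead of the robot, y to its left, z up, the work surface at z = 0. Lengths are in m, angles in rad, forces in N, time in s.
With the tool pointing down it reaches from about 0.35 to 0.875 m from the base axis. Payload 4.2 kg.
Tool frame: the origin (TCP) lies at the very end of the fingers, on their centre line; the grasp point (between the pads) lies 19 mm behind it; z points along the fingers, y is the direction in which the jaws open and shut (so a half turn about z gives the same grasp; the last joint's range is limited). The gripper opens to 87 mm and grips with 3 to 60 N. Pads are 19 mm wide; open, the fingers measure 117 mm over their backs; the gripper's body (75 mm by 190 mm) begins 51 mm behind the grasp point.
Start: joints at [1.449, 0.385, 0.008, 0, -1.194, -0.259], TCP at [0.232, 0.58, 0.202] pointing down, gripper open.
Joint ranges: [-3.14, 3.14], [-1.21, 2.06], [-1.07, 1.41], [-3.16, 2.05], [-2.99, -0.16], [-3.1, 3.1]. Speed limits (rad/s): [2.79, 2.79, 3.14, 3.14, 3.14, 3.14].

## Interface

Orientations are given as a rotation vector (axis times angle).
In Python, from bench import ctrl, claw, kinematics, status, grab_frame, calibration, hand_in gives the robot as it stands. Calls block until the motion is done:
- ctrl.goto(position, orientation): joint-space move of the TCP to a pose.
- ctrl.line_to(position, rot=None, velocity=0.15, contact_N=None): straight line of the TCP; rot=None keeps the orientation; velocity is the mean speed in m/s. With contact_N (N) it stops when the force on the tool has changed by that much, and returns True; else False.
- ctrl.movej(angles): joint-space move.
- claw.move_gripper(opening, grasp_force=None): opening from 0.0 (shut) to 1.0 (fully open); grasp_force is the grip in N (None keeps the last); returns when the fingers have stopped.
- ctrl.wait(seconds).
- kinematics.solve_ik(position, orientation): joint angles nearest the present ones, or None.
- status.state(): the state.
- grab_frame(name): name is "scene" or "top"; returns the picture (400x640x3 uint8, blue, green, red); there is no depth.
- calibration(name): a dict with "K" (3x3 intrinsics, pixels), "k1" (the pictures are not rectified: a ray, as slopes to the right and down, at radius r is drawn at 1 + k1 r^2 times it, then the intrinsics apply), "position" and "rotation" of the camera in the world. Camera axes: x right, y down, z forward; pixel columns grow to the right and rows downward; lengths in m; the calibration is good to about 2 mm. A picture is of the moment at which its call begins. calibration takes no time and is no camera call.
A pose or a line that the arm cannot do raises ctrl.IKError and nothing moves.
- hand_in(): hands the job in, once; it reports no verdict.
The state is a dict: "time": time; "qpos": joint angles; "joint_velocities": joint speeds; "joint_torque": joint torques, N m; "tcp_pos": TCP position; "tool_rot": TCP orientation; "ft_force": force on the tool from outside, world axes, zero at the start; "moment": the same for the moment, N m; "grip_width": opening from 0.0 (shut) to 1.0 (fully open).
Only numpy, scipy, OpenCV 4.12 (cv2) and the standard library are available. Lean on these libraries where they do the work, as an engineer would, in place of code of your own. Each camera call takes 0.05 s, during which the arm holds its last target.

## Working session

There is one attempt and no reset: what is moved stays moved. The work goes in short steps, each a Python script; the robot and the scene stay as the last script left them, time stands still between calls to the robot, and variables do not carry over. Pictures are saved under pics/ and viewed, and the job is handed in when it is done.

```bash
ls; mkdir -p pics; python3 - <<'E'
from bench import *
import cv2
for n in("scene","top"):
    cv2.imwrite(f"pics/{n}0.png",grab_frame(n)); print(n,calibration(n))
print(status.state())
E
```

```text
pics
scene {'K': array([[466.08399874,   0.        , 316.89384432],
       [  0.        , 466.08399874, 199.18685209],
       [  0.        ,   0.        ,   1.        ]]), 'k1': -0.04604411478416334, 'position': array([0.86607754, 0.46862062, 0.65044205]), 'rotation': array([-0.95370098, -2.53163306,  1.03547616])}
top {'K': array([[378.21215827,   0.        , 316.39502473],
       [  0.        , 378.21215827, 192.38562849],
       [  0.        ,   0.        ,   1.        ]]), 'k1': -0.09197205442981511, 'position': array([0.41081068, 0.06189577, 0.68765382]), 'rotation': array([-1.88359375,  2.34041133, -0.24076752])}
{'time': 0.1, 'qpos': array([ 1.44862293e+00,  3.85459764e-01,  6.78511522e-03, -4.53002277e-04,
       -1.19397475e+00, -2.58635330e-01]), 'joint_velocities': array([ 1.89272854e-06, -4.30661731e-03,  2.55396992e-03,  2.17338111e-03,
       -1.37970969e-04,  1.90059136e-03]), 'joint_torque': array([ 7.40517298e-04, -3.91689670e+01,  1.87937772e+01,  4.23186377e+00,
        1.34980169e-02, -7.32283115e-05]), 'tcp_pos': array([0.2320426 , 0.57972213, 0.2014872 ]), 'tool_rot': array([ 3.08292390e+00, -5.94467368e-01, -4.61139677e-04]), 'ft_force': array([-0.25978168, -0.0409058 ,  0.27881829]), 'moment': array([ 0.06255428,  0.02837705, -0.0264246 ]), 'grip_width': 1.0014599676896778}
```

View pics/scene0.png

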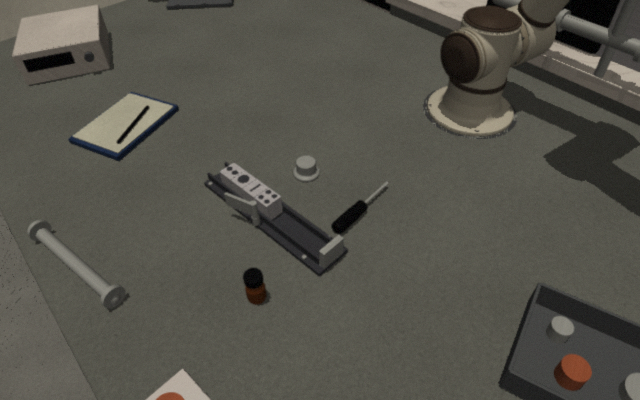

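View pics/top0.png

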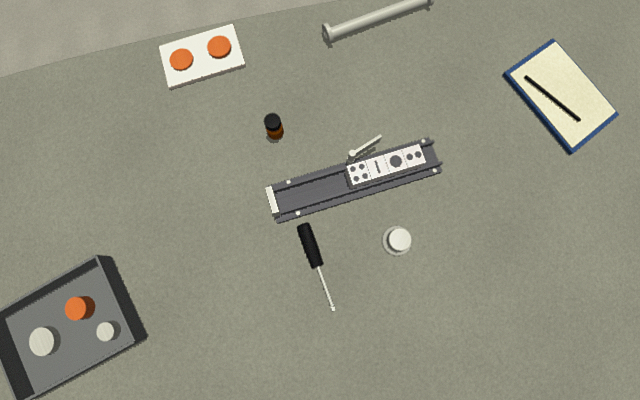

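The top view shows the stop at about (273,200), the train from (347,175) to (425,155), the gate from (352,154) to (381,137), the flange at (398,240), the vial at (274,126) and the driver at (312,250). I'll zoom in.

```bash
cat > h.py <<'E'
import numpy as np, cv2
from scipy.spatial.transform import Rotation as R
from bench import *
def ray(n,uv):
    c=calibration(n); uv=np.array(uv,float).reshape(-1,1,2)
    p=cv2.undistortPoints(uv,c["K"],np.array([c["k1"],0,0,0,0.])).reshape(-1,2)
    d=np.c_[p,np.ones(len(p))]@R.from_rotvec(c["rotation"]).as_matrix().T
    return c["position"],d
def at(n,uv,z):
    o,d=ray(n,uv); return o+d*((z-o[2])/d[:,2])[:,None]
def proj(n,P):
    c=calibration(n); M=R.from_rotvec(c["rotation"]).as_matrix()
    P=np.array(P,float).reshape(-1,3)
    rv=cv2.Rodrigues(M.T)[0]
    return cv2.projectPoints(P,rv,-M.T@c["position"],c["K"],np.array([c["k1"],0,0,0,0.]))[0].reshape(-1,2)
E
python3 - <<'E'
import cv2
a=cv2.imread("pics/top0.png")[125:230,260:450]; cv2.imwrite("pics/top0z.png",cv2.resize(a,None,fx=4.2,fy=4.2,interpolation=cv2.INTER_CUBIC))
a=cv2.imread("pics/scene0.png")[155:280,195:355]; cv2.imwrite("pics/scene0z.png",cv2.resize(a,None,fx=4.5,fy=4.5,interpolation=cv2.INTER_CUBIC))
E
```

```text
(no output)
```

View pics/top0z.png

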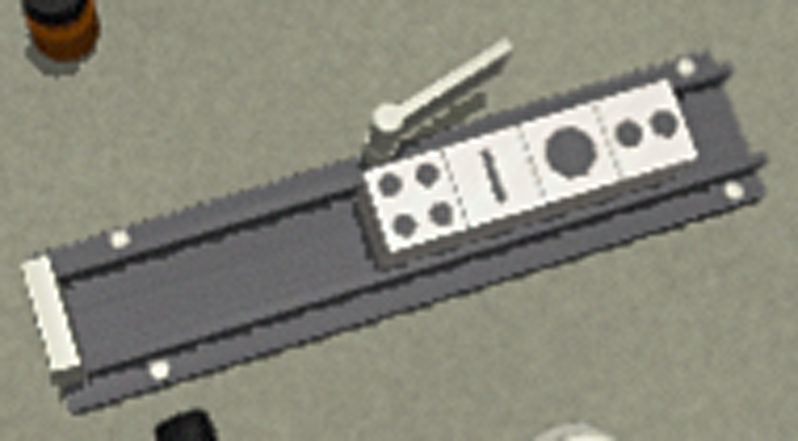

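View pics/scene0z.png

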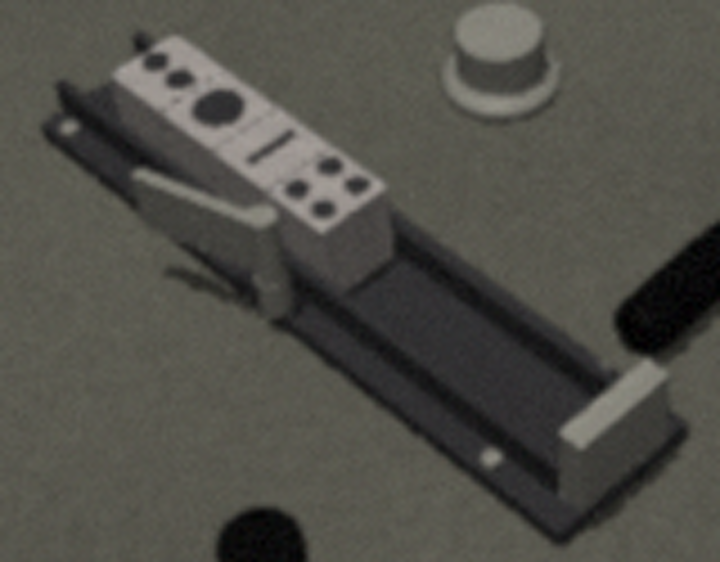

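```bash
python3 - <<'E'
from h import *
im=cv2.imread("pics/top0.png"); g=im.min(2)
m=(g>170).astype(np.uint8); m[:125]=0;m[230:]=0;m[:,:260]=0;m[:,450:]=0
n,l,s,c=cv2.connectedComponentsWithStats(m)
for i in range(1,n):
    if s[i,4]<8: continue
    q=np.argwhere(l==i)[:,::-1].astype(np.float32)
    r=cv2.boxPoints(cv2.minAreaRect(q)); print(s[i],c[i].round(1)); print(r.round(1).tolist())
# manual from zoom
Z=lambda p:np.array(p)/4.2+[260,125]
tr=at("top",[Z(p) for p in [(362,172),(668,82),(697,157),(388,254)]],.052)
st=at("top",[Z(p) for p in [(22,262),(48,256),(80,365),(58,372)]],.05)
ga=at("top",[Z(p) for p in [(386,118),(508,44)]],.0595)
print(tr.round(4),st.round(4),ga.round(4),sep="\n")
ZS=lambda p:np.array(p)/4.5+[195,155]
print("scene",at("scene",[ZS(p) for p in [(325,234),(112,74),(175,36),(386,186)]],.052).round(4))
print(at("scene",[ZS(p) for p in [(562,432),(645,360),(668,374),(578,446)]],.05).round(4))
print(at("scene",[ZS(p) for p in [(265,213),(137,175)]],.0595).round(4))
E
```

```text
[349 135  33  21 119] [363.1 145.8]
[[348.0, 151.10000610351562], [379.8999938964844, 134.0], [382.8999938964844, 139.5], [350.8999938964844, 156.60000610351562]]
[422 139   3   4   9] [422.9 140.3]
[[421.0, 140.0], [422.5, 138.5], [424.5, 140.5], [423.0, 142.0]]
[ 347  144   79   41 1168] [385.7 163.8]
[[346.5, 165.5], [419.3999938964844, 142.89999389648438], [425.29998779296875, 161.89999389648438], [352.3999938964844, 184.5]]
[433 169   4   3   9] [434.3 169.9]
[[432.5, 169.5], [434.0, 168.0], [436.0, 170.0], [434.5, 171.5]]
[287 180   3   4  11] [287.9 181.4]
[[287.0, 180.0], [289.0, 180.0], [289.0, 183.0], [287.0, 183.0]]
[265 186  14  27 174] [271.5 199.3]
[[264.5, 187.3000030517578], [270.70001220703125, 185.5], [278.29998779296875, 211.0], [272.20001220703125, 212.89999389648438]]
[296 211   4   4  14] [297.7 212.5]
[[296.0, 211.0], [299.0, 211.0], [299.0, 214.0], [296.0, 214.0]]
[395 228  10   2  15] [399.7 228.7]
[[395.0, 229.0], [395.0, 228.0], [404.0, 228.0], [404.0, 229.0]]
[[ 0.5745 -0.0275  0.052 ]
 [ 0.5855 -0.1636  0.052 ]
 [ 0.5511 -0.1666  0.052 ]
 [ 0.5382 -0.0299  0.052 ]]
[[0.5675 0.1178 0.05  ]
 [0.5677 0.1068 0.05  ]
 [0.5204 0.1028 0.05  ]
 [0.5195 0.1121 0.05  ]]
[[ 0.593  -0.0415  0.0595]
 [ 0.6137 -0.0992  0.0595]]
scene [[ 0.5742 -0.0217  0.052 ]
 [ 0.5862 -0.1575  0.052 ]
 [ 0.5526 -0.1598  0.052 ]
 [ 0.5402 -0.0265  0.052 ]]
[[0.5679 0.1125 0.05  ]
 [0.5229 0.1077 0.05  ]
 [0.5211 0.1183 0.05  ]
 [0.5678 0.1211 0.05  ]]
[[ 0.5887 -0.0404  0.0595]
 [ 0.6147 -0.0919  0.0595]]
```

Rail origin is about (0.557, -0.032), tilted 0.089 rad. The train's rear face is at local y of about -0.131, and the gate is at about -0.32 rad. I'll approach behind the train with the fingers shut and the jaw axis along the rail, keeping low in the channel.

```bash
cat >> h.py <<'E'
O=np.array([.5574,-.0319]); A=0.0887
U=np.array([-np.sin(A),np.cos(A)]); X=np.array([np.cos(A),np.sin(A)])
ROT=np.pi*np.array([np.cos(A/2),np.sin(A/2),0])
def W(x,y,z): return np.r_[O+x*X+y*U,z]
def loc(p): d=np.array(p[:2])-O; return np.r_[d@X,d@U,p[2]].round(4)
def rep(*a):
    s=status.state(); print(*a,"t",round(s["time"],2),"loc",loc(s["tcp_pos"]),"F",s["ft_force"].round(1),"g",round(s["grip_width"],3))
E
python3 - <<'E'
from h import *
claw.move_gripper(0.0,40)
ctrl.goto(W(0,-.157,.12),ROT); rep("above")
print(ctrl.line_to(W(0,-.157,.017),velocity=.08,contact_N=8)); rep("down")
for n in("scene","top"): cv2.imwrite(f"pics/{n}1.png",grab_frame(n))
a=cv2.imread("pics/scene1.png")[130:290,170:370]; cv2.imwrite("pics/scene1z.png",cv2.resize(a,None,fx=3.7,fy=3.7))
E
```

```text
above t 4.59 loc [ 0.0004 -0.1564  0.1201] F [-0.1 -0.1  0.6] g 0.006
False
down t 6.03 loc [ 0.0005 -0.1571  0.0176] F [-0.1  0.9  0.2] g 0.001
```

View pics/scene1z.png

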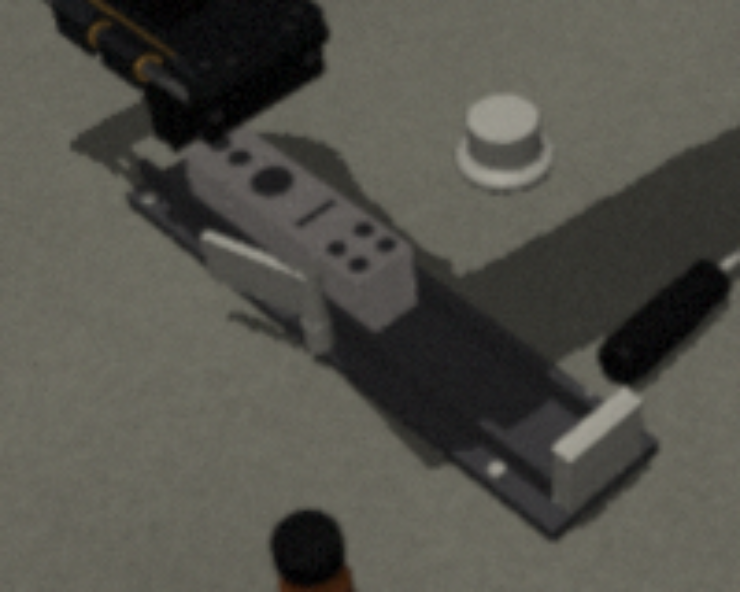

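The fingers are in the channel behind the rear holder, at about (205,135) in the zoom, and the train is undisturbed. Next I'll push.

```bash
python3 - <<'E'
from h import *
print(ctrl.line_to(W(0,-.025,.017),velocity=.04,contact_N=25)); rep("mid")
print(ctrl.line_to(W(0,.003,.017),velocity=.02,contact_N=15)); rep("home")
for n in("scene","top"): cv2.imwrite(f"pics/{n}2.png",grab_frame(n))
a=cv2.imread("pics/scene2.png")[150:280,190:350]; b=cv2.imread("pics/top2.png")[125:230,260:450]
cv2.imwrite("pics/scene2z.png",cv2.resize(a,None,fx=4.5,fy=4.5));cv2.imwrite("pics/top2z.png",cv2.resize(b,None,fx=4.2,fy=4.2))
E
```

```text
False
mid t 9.57 loc [ 0.    -0.025  0.017] F [ 0.8 -3.2 -0.4] g 0.005
True
home t 10.55 loc [-0.0004 -0.0064  0.017 ] F [ 0.5 -2.4  1.2] g 0.005
```

View pics/scene2z.png

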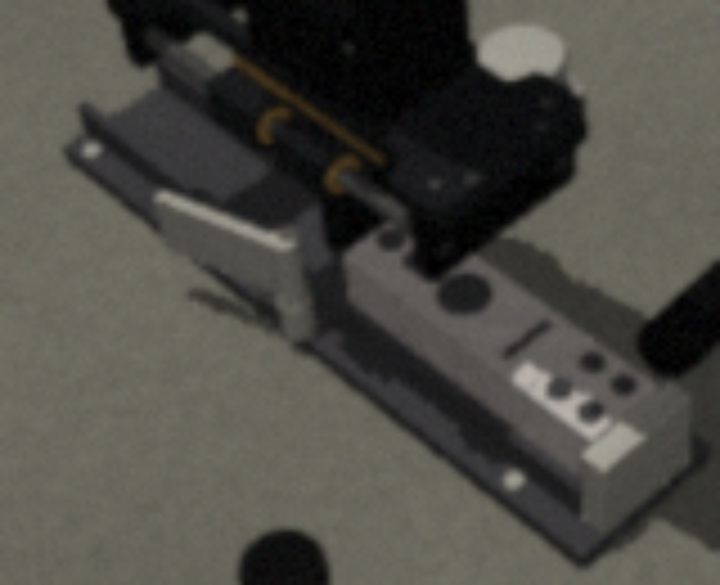

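View pics/top2z.png

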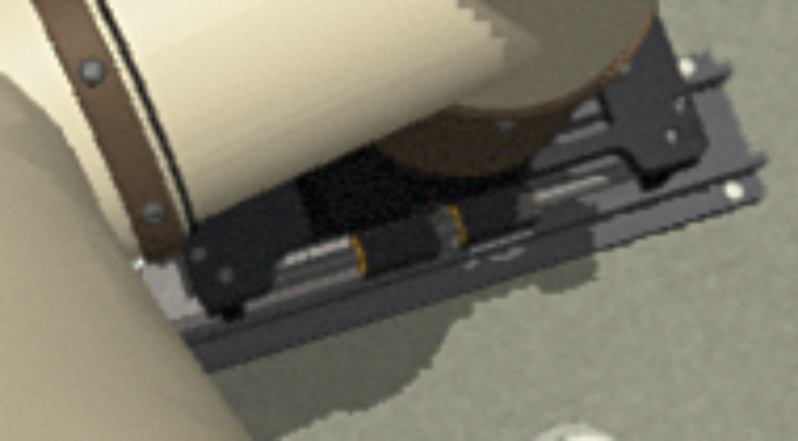

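The train is against the stop, with the front holder touching the stop face near (610,440) in the scene zoom. I'll press once more to confirm it is tight, then back off along the rail.

```bash
python3 - <<'E'
from h import *
p=loc(status.state()["tcp_pos"])
print(ctrl.line_to(W(0,p[1]+.02,.017),velocity=.02,contact_N=25)); rep("press")
ctrl.wait(.3); rep("hold")
ctrl.line_to(W(0,p[1]-.04,.017),velocity=.06); rep("back")
ctrl.line_to(W(0,p[1]-.04,.13),velocity=.12)
for n in("scene","top"): cv2.imwrite(f"pics/{n}3.png",grab_frame(n))
a=cv2.imread("pics/scene3.png")[150:280,190:350]; 
cv2.imwrite("pics/scene3z.png",cv2.resize(a,None,fx=4.5,fy=4.5))
E
```

```text
True
press t 11.12 loc [-0.0013 -0.0066  0.0168] F [ 1.5 -4.3 -1.4] g 0.006
hold t 11.42 loc [-0.0013 -0.0066  0.0167] F [ 1.  -4.  -0.1] g 0.003
back t 12.23 loc [-0.0001 -0.0465  0.017 ] F [ 0.6 -0.  -0.2] g 0.007
```

View pics/scene3z.png

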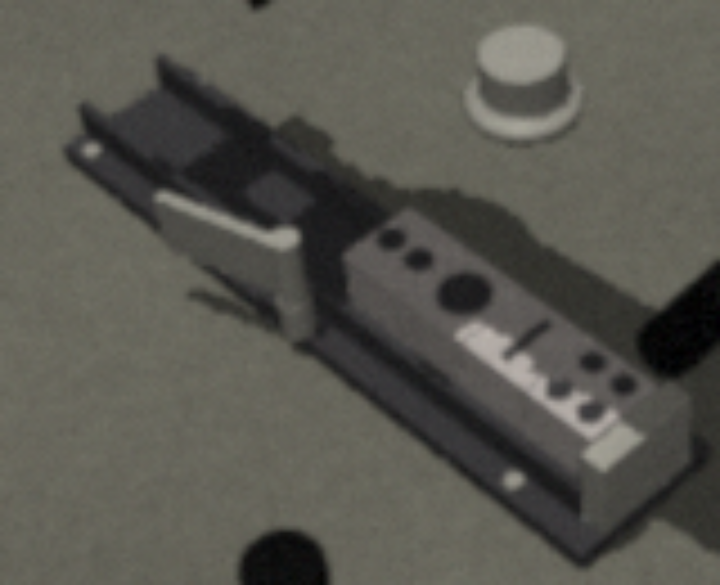

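The second press stalled at the same place, so the train is home and tight with no visible gaps. The gate still sits open. Next I'll sweep it shut from its outer side.

```bash
cat >> h.py <<'E'
def gp(th,gap=0.,r=.040,z=.036):
    P=np.array([.034,-.010+.002])
    d=np.array([-np.sin(th),-np.cos(th)]); m=np.array([-np.cos(th),np.sin(th)])
    h=.0095*abs(m[0])+.015*abs(m[1])
    q=P+r*d-(.003+h+gap)*m
    return W(q[0],q[1],z)
E
python3 - <<'E'
from h import *
ctrl.line_to(gp(-.32,.013,z=.13),velocity=.12)
print(ctrl.line_to(gp(-.32,.013),velocity=.08,contact_N=8)); rep("down")
for n in("scene",): cv2.imwrite(f"pics/{n}4.png",grab_frame(n))
a=cv2.imread("pics/scene4.png")[150:280,190:350]; 
cv2.imwrite("pics/scene4z.png",cv2.resize(a,None,fx=4.5,fy=4.5))
E
```

```text
False
down t 15.53 loc [ 0.0753 -0.0366  0.0367] F [-0.1  1.4 -0.4] g 0.007
```

View pics/scene4z.png

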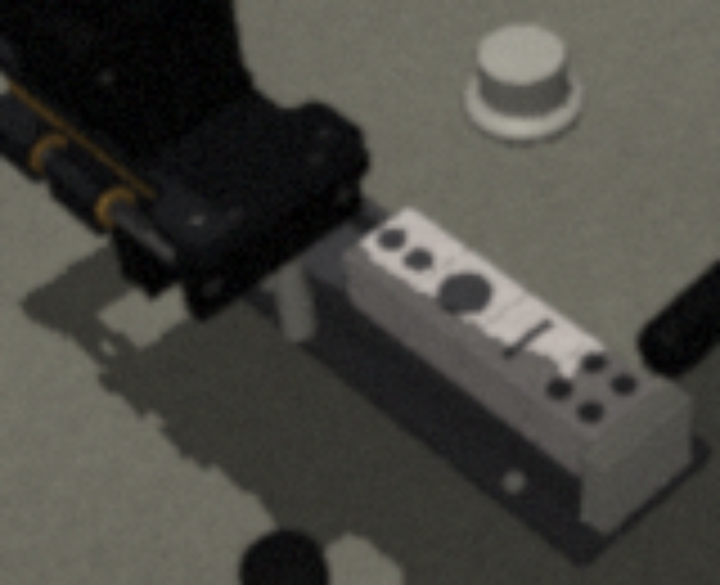

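The fingers are down on the outer side, at about (140,270) in the zoom. No contact was felt.

```bash
python3 - <<'E'
from h import *
for th in [-.3,-.1,.15,.4,.65,.9,1.1,1.3,1.45]:
    c=ctrl.line_to(gp(th),velocity=.06,contact_N=12); rep(th,c)
    if c: break
else:
    c=ctrl.line_to(gp(1.571,-.008),velocity=.03,contact_N=8); rep("end",c)
for n in("scene","top"): cv2.imwrite(f"pics/{n}5.png",grab_frame(n))
a=cv2.imread("pics/scene5.png")[150:280,190:350]; 
cv2.imwrite("pics/scene5z.png",cv2.resize(a,None,fx=4.5,fy=4.5))
E
```

```text
-0.3 False t 15.96 loc [ 0.0612 -0.0416  0.0363] F [ 0.3 -0.3 -0.4] g 0.006
-0.1 False t 16.29 loc [ 0.0514 -0.0467  0.0361] F [-0.2  1.2 -0.6] g 0.004
0.15 False t 16.61 loc [ 0.0419 -0.0499  0.0361] F [ 0.8 -1.   0.2] g 0.005
0.4 False t 16.89 loc [ 0.0339 -0.0519  0.0361] F [ 0.5  0.4 -0.3] g 0.006
0.65 False t 17.19 loc [ 0.0244 -0.0518  0.0359] F [ 1.5  0.5 -0.5] g 0.003
0.9 False t 17.52 loc [ 0.0145 -0.0489  0.0359] F [ 1.2 -0.4  0.9] g 0.002
1.1 False t 17.82 loc [ 0.0069 -0.0443  0.0359] F [-0.  -0.4  0.3] g 0.007
1.3 False t 18.12 loc [ 0.0001 -0.0376  0.036 ] F [ 0.2  0.1 -0. ] g 0.004
1.45 False t 18.4 loc [-0.0039 -0.0314  0.0359] F [ 0.   0.5 -0.3] g 0.006
end True t 18.78 loc [-0.005  -0.0234  0.0359] F [ 0.4 -3.8  0.9] g 0.005
```

View pics/scene5z.png

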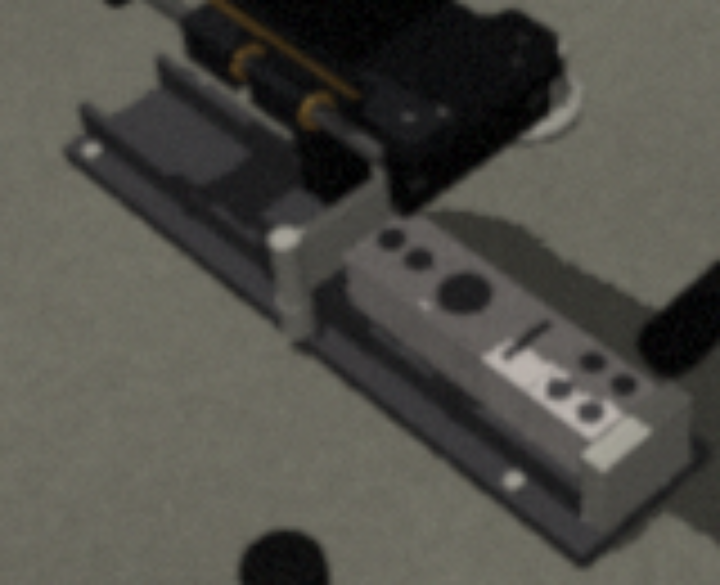

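The gate stands square across the channel, from (285,240) to (380,165) in the zoom. The stall is 16.8 mm behind the train-contact position, against 17 mm expected. I'll confirm with one more press, then retreat and check.

```bash
python3 - <<'E'
from h import *
p=loc(status.state()["tcp_pos"])
print(ctrl.line_to(W(p[0],p[1]+.01,.036),velocity=.02,contact_N=10)); rep("press")
ctrl.line_to(W(p[0],p[1]-.04,.036),velocity=.06)
ctrl.line_to(W(p[0],p[1]-.04,.15),velocity=.15)
ctrl.movej([1.449,.385,.008,0,-1.194,-.259]); ctrl.wait(.3); rep("away")
for n in("scene","top"): cv2.imwrite(f"pics/{n}6.png",grab_frame(n))
b=cv2.imread("pics/top6.png")[125:230,260:450]
cv2.imwrite("pics/top6z.png",cv2.resize(b,None,fx=4.2,fy=4.2,interpolation=cv2.INTER_CUBIC))
d=cv2.absdiff(cv2.imread("pics/top6.png"),cv2.imread("pics/top0.png")); cv2.imwrite("pics/d6.png",d*3)
E
```

```text
True
press t 19.14 loc [-0.005  -0.0235  0.0359] F [ 1.5 -3.9  1.7] g 0.007
away t 23.82 loc [-0.2695  0.6385  0.2023] F [ 0.6  0.1 -0.2] g 0.008
```

View pics/top6z.png

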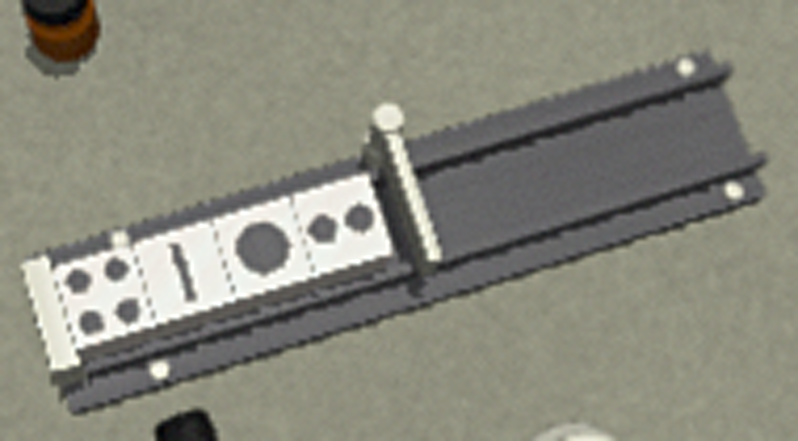

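View pics/d6.png

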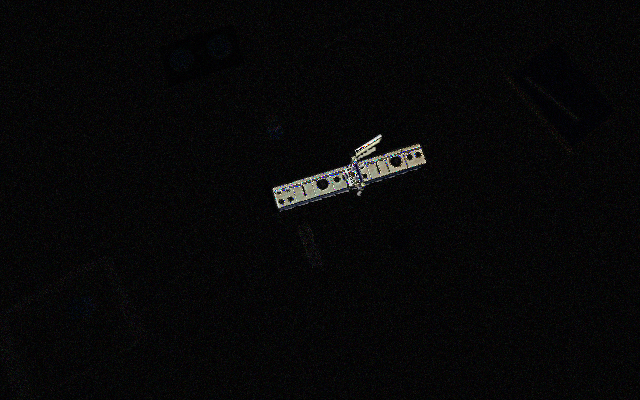

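The train sits tight from the stop at (65,310) to (385,215) in the zoom, and the gate is parallel to the stop. The difference image shows only the train and gate changed, so I'm handing in.

```bash
python3 -c "
from bench import *
hand_in()"
```

```text
the job is handed in; nothing more can be done
```

I pushed the four holders home against the end stop as one train with the closed fingers. I then swung the gate shut from its outer side, backed the arm well clear and handed in at about 24 s of the 43 s allowed. `hand_in` reports no verdict.

- **Train:** a second press against the stop stalled within 0.2 mm of the first. The final top view shows no gaps between the holders or at the stop.
- **Gate:** a second press stalled at the same point as the first, within 0.1 mm. That point is 16.8 mm behind the train-contact position, against 17 mm expected. The gate looks parallel to the stop.
- **Bystanders:** comparing the top view before and after shows no movement of the vial, flange or driver; only the train and gate changed.
- **One disagreement:** both contact points lay about 4 mm further along the rail than my camera estimate. I put this down to camera and calibration error, since the contacts agreed with each other.

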